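# Hold a nut in the sprung clamp for tack welding

## Robot

A 7-joint arm with a two-finger parallel gripper is mounted at the origin on the work surface; the furniture and walls round the work are solid. World frame = base frame: x ahead of the robot, y to its left, z up, the work surface at z = 0. Lengths are in m, angles in rad, forces in N, time in s.
With the tool pointing down it reaches from about 0.4 to 0.875 m from the base axis. Payload 19.3 kg.
Tool frame: the origin (TCP) lies where the fingers leave the gripper's body, on its centre line; the fingertips stand bot.tip_reach ahead of it and the grasp point (between the pads) lies 54 mm ahead of it (bot.tip_reach is the distance from the TCP to the fingertips, in m); z points along the fingers, y is the line along which they close (so a half turn about z gives the same grasp; the last joint's range is limited). The gripper opens to 85 mm and grips with 20 to 120 N. Pads are 22 mm wide; open, the fingers measure 114 mm over their backs; the gripper's body (76 mm by 85 mm) begins 54 mm behind the grasp point. The pads swing forward as they close: fully open they stand 13 mm farther back than shut.
Start: joints at [-1.309, 0.521, -0.036, 1.599, 0.021, 1.021, -0.113], TCP at [0.204, 0.591, 0.304] pointing down, gripper open.
Joint ranges: [-2.91, 2.91], [-0.3, 2.13], [-1.5, 1.42], [0.17, 2.43], [-1.26, 4.41], [0.16, 1.93], [-2.52, 2.52]. Speed limits (rad/s): [1.89, 1.89, 2.39, 2.39, 3.01, 3.01, 3.01].

## Interface

Orientations are given as [roll, pitch, yaw] about the fixed x, y, z axes, in that order (R = Rz(yaw) Ry(pitch) Rx(roll)).
In Python, from workcell import bot gives the robot as it stands. The module is installed in compiled form; this text tells all that it offers.
- The arm moves only by the shell command python3 -m jog 'ROWS' [FORCE]. ROWS is JSON, a list that holds one entry, the list of rows, each a list of 7 numbers: the shift along the tool's x, y, z in mm, then the turn, a rotation vector about the tool's x, y, z in rad, then the opening, from 0 (shut) to 1 (fully open). In form: [[[tx, ty, tz, wx, wy, wz, fingers], ...]]. A call has 1 to 5 rows; each row shifts and turns the commanded pose from where the row before left it, along the tool's axes as they then stand; what a row does not reach is not made up. A row lasts 1/10 s, in which the tool goes at most 50 mm and 8.59 degrees, less where a joint would pass 70% of its speed; a pose out of reach is approached as far as the arm can. A call is refused whole if a number of a shift passes 50 or a number of a turn 0.15, either way. A call with a gripper value outside its range is refused whole. The fingers move at their own pace and stop on an object; FORCE is the grip in N (left out, the last holds). Time passes only in rows, so rows that do not move let the fingers close. It gives the time, the measured TCP pose, the force, the opening and the grip force at its end, in the units of the state.
- bot.observe(): the state, without advancing time (a new reading comes with each control period).
- bot.grab_frame(name): name is "scene" or "top"; returns a dict with "img" (384x512x3 uint8, red, green, blue), "intrinsics" (3x3 intrinsics, pixels), "R" (3x3) and "t" (3): a world point X has camera coordinates R X + t. Camera axes: x right, y down, z forward; pixel columns grow to the right and rows downward; lengths in m; the calibration is good to about 2 mm. A picture is of the moment at which its call begins. There is no depth.
- bot.job_done(): hands the job in; it is judged then, once.
Trained networks look in a picture, given as the dict that the camera call returned (one of the last four; its "shot" number tells which), for a name from the list of things; names that differ only in an ending like _2 or _b are one class to them, and where a whole thing is asked for, a point or a joint stands for the part that bears it (a point fixed in the world has none). Each returns a list of dicts, best first, with "conf" (0 to 1); they miss things now and then, are a little off and sometimes report something else, mostly with a low value. They report only what shows in the picture. A call takes as long as a camera call. They do not tell look-alikes from the thing itself.
- bot.trace(query, picture): "region" (384x512 bool, what is visible of it).
- bot.spot_point(query, picture): "xyz" ([x, y, z] in m, in world coordinates, good to about 4 mm: a listed point, or the origin of a listed thing).
The state is a dict: "clock": time; "qpos": joint angles; "qd": joint speeds; "joint_efforts": joint torques, N m; "position": TCP position; "tool_rot": TCP orientation; "force": force on the tool from outside, world axes, zero at the start; "moment": the same for the moment, N m; "grip_width": finger opening in m; "finger_force": force on a finger pad.
Only numpy, scipy, OpenCV 4.12 (cv2) and the standard library are available. Lean on these libraries where they do the work, as an engineer would, in place of code of your own. Each camera call takes 0.05 s, during which the arm holds its last target. There are 200 camera calls.

## Task

Set the big silver steel nut flat on the bed of the blue bench clamp, between the open jaw and the vee stop, and let go of it. Then push the clamp's black handle towards the vee so that the jaw presses the nut home into the vee, go on until the red pointer stands in the green band (never as far as the red band), and keep it pressed there: the clamp springs open when let go, so finish while still holding the handle. Leave the other nuts and the small box of tips where they are.

Things in the scene. Friction and masses are not known exactly. Their poses are not given: they have to be found in the camera images.
- clamp: Blue sprung bench clamp, screwed down: plate 255 x 100 x 10 mm, its top is the bed. +x is the clamping direction, handle to vee; z up. Origin on the bench top, on the centre line, below the jaw face when open; plate from x = -140 to +115 mm. Steel vee stop (120 degrees, 20 mm above the bed) opens to -x: mouth at x = 74 mm, 38 mm wide, apex at 85 mm. Pushed by the jaw, the nut slides home by itself.
- seat (a point): Point fixed on the clamp, about where the centre of the big nut is when it is home in the vee: x = +67 mm, 22 mm above the bench; axes as the clamp's.
- jaw_face (a point): Centre of the jaw's flat front face (50 mm wide, from 11 to 38 mm above the bench), which faces +x of the clamp and moves with the jaw.
- grip (a point): Middle of the upright black handle: 16 mm along the clamp's x, 22 mm across its y (pinch it so, or push it from behind); its top is 21 mm above this point, 91 mm above the bench; free above 40 mm. Open, it stands at x = -80 mm of the clamp. Handle and jaw slide along the clamp's x only; about 2 N moves both until the jaw meets the nut.
- jaw (a joint): Travel of the jaw in m along the clamp's +x: 0 open, about 0.050 when it bears on the big nut home in the vee, 0.064 at its end stop. A weak spring (under 2 N) opens it.
- gauge (a joint): Force gauge: travel in m of handle relative to jaw, shown by the red pointer on the strip beside the handle. Near 0 until the jaw meets the nut, then the handle goes on against a 400 N/m spring with 2.4 N preload: green band 0.010 to 0.020 (6.4 to 10.4 N at the handle), yellow to 0.026, red to the stop at 0.034. The handle's own travel is jaw + gauge.
- steel_nut_center (a point): Centre (half-way up) of the big silver steel hexagon nut, 30 mm across flats, 34 mm across corners, 24 mm high, lying flat with its hole upright; its own x axis is square to two of the flats, y points at a corner. Loose, about 70 g.
- rusty_nut_center (a point): Centre of the smaller brown rusty nut (24 x 27 x 19 mm), loose; leave it.
- brass_nut_center (a point): Centre of the smaller yellowish brass nut (24 x 27 x 19 mm), loose; leave it.
- tips_center (a point): Centre of the small brown cardboard box (45 x 70 x 29 mm), loose; leave it.
Things that resemble listed ones, but are neither listed nor needed, are in the scene too. What is shaped like the part that bears steel_nut_center but turquoise is not meant.

How it is judged:
On the way, in this order (a step that is already met when the one before it is completed fails the run):
1. the big nut lies flat on the clamp's bed between the open jaw and the vee, let go (x of steel_nut_center in the frame of clamp between 0.012 and 0.073 m and y of steel_nut_center in the frame of clamp between -0.02 and 0.02 m and z of steel_nut_center in the frame of clamp between 0.018 and 0.026 m and angle between steel_nut_center's own z axis and vertical below 0.12 rad and value of joint jaw below 0.012 m and contact force between steel_nut and the fingers below 0.2 N and contact force between steel_nut and the arm below 0.2 N), for 0.2 s.
2. the jaw holds the nut home in the vee and the pointer stands in the green band (x of steel_nut_center in the frame of clamp between 0.06 and 0.073 m and y of steel_nut_center in the frame of clamp between -0.005 and 0.005 m and z of steel_nut_center in the frame of clamp between 0.018 and 0.026 m and angle between steel_nut_center's own z axis and vertical below 0.12 rad and contact force between steel_nut and the fingers below 0.2 N and contact force between steel_nut and the arm below 0.2 N and value of joint gauge between 0.01 and 0.02 m and value of joint jaw below 0.058 m and contact force between steel_nut and clamp above 3 N), for 0.5 s.
At the end, for the whole second after the job is handed in: The robot is still holding the handle pressed: gauge between 0.010 and 0.020 (green), the big nut flat on the bed, its centre within -7 to +6 mm along and 5 mm across of the seat in the vee, gripped between jaw and vee with over 3 N, and not touched by the robot (all of step 2 and contact force between any of the fingers, the arm and clamp above 2 N); the arm keeps its last pose, push and grip.
It fails at once if the pointer went into the red band (gauge over 0.027) (value of joint gauge above 0.027 m).
It fails at once if the rusty nut was shifted by more than 30 mm (distance of rusty_nut_center from where it was at the start of the episode above 0.03 m).
It fails at once if the brass nut was shifted by more than 30 mm (distance of brass_nut_center from where it was at the start of the episode above 0.03 m).
It fails at once if the box of tips was shifted by more than 30 mm (distance of tips_center from where it was at the start of the episode above 0.03 m).
It also fails if it takes over 51 s, if anything falls off the work surface, if the arm or the gripper's body presses on something with over 40 N, if the wrist force passes 120 N, or if a joint passes its speed limit or range.

## Working session

There is one attempt and no reset: what is moved stays moved. The work goes in short steps, Python scripts to look and compute and a shell command to move; the robot and the scene stay as the last step left them, time stands still between calls to the robot, and variables do not carry over. Pictures are saved under pics/ and viewed, at most 10 in all, crops included, and the job is handed in when it is done.

```bash
mkdir -p pics; cat > h.py <<'E'
from workcell import bot
import numpy as np, cv2
from scipy.spatial.transform import Rotation as Ro
def save(f,n): cv2.imwrite('pics/'+n,f['img'][:,:,::-1])
def proj(f,X):
    c=f['R']@np.array(X)+f['t']; p=f['intrinsics']@c; return p[:2]/p[2]
def back(f,uv,z):
    d=f['R'].T@np.linalg.solve(f['intrinsics'],[uv[0],uv[1],1]); o=-f['R'].T@f['t']
    return o+d*(z-o[2])/d[2]
E
python3 - <<'E'
from h import *
s=bot.observe(); print({k:np.round(v,3) for k,v in s.items()}, bot.tip_reach)
F={n:bot.grab_frame(n) for n in('scene','top')}
for n in F: save(F[n],n+'0.png')
for q in ['clamp','seat','jaw_face','grip','steel_nut_center','rusty_nut_center','brass_nut_center','tips_center']:
  for n in F:
    print(q,n,[(np.round(r['xyz'],3),round(r['conf'],2),np.round(proj(F[n],r['xyz']))) for r in bot.spot_point(q,F[n])[:3]])
E
```

```text
{'clock': np.float64(0.0), 'qpos': array([-1.309,  0.522, -0.036,  1.6  ,  0.021,  1.021, -0.113]), 'qd': array([ 0.002, -0.001,  0.   ,  0.001, -0.   ,  0.001, -0.001]), 'joint_efforts': array([-1.0000e-03, -9.2710e+01,  1.9800e+00, -3.6993e+01,  1.8000e-02,
        8.0000e-03,  0.0000e+00]), 'position': array([0.204, 0.591, 0.303]), 'tool_rot': array([-3.14,  0.  ,  2.81]), 'force': array([-0.111, -0.601, -0.545]), 'moment': array([ 0.028, -0.025, -0.019]), 'finger_force': np.float64(0.0), 'grip_width': np.float64(0.085)} 0.0726
clamp scene [(array([ 0.558, -0.099, -0.005]), 0.64, array([268., 199.]))]
clamp top [(array([ 0.558, -0.1  ,  0.004]), 0.93, array([290., 163.]))]
seat scene [(array([ 0.629, -0.098,  0.022]), 0.7, array([256., 178.]))]
seat top [(array([ 0.625, -0.099,  0.02 ]), 0.71, array([289., 140.]))]
jaw_face scene [(array([ 0.554, -0.104,  0.025]), 0.94, array([270., 190.]))]
jaw_face top [(array([ 0.553, -0.098,  0.028]), 0.81, array([290., 164.])), (array([0.416, 0.21 , 0.005]), 0.67, array([186., 211.]))]
grip scene [(array([ 0.479, -0.097,  0.069]), 0.69, array
[... 339 characters left out ...]
., 263.]))]
steel_nut_center top [(array([0.487, 0.23 , 0.017]), 0.57, array([178., 187.])), (array([0.309, 0.307, 0.01 ]), 0.54, array([152., 248.])), (array([0.48 , 0.316, 0.014]), 0.52, array([149., 190.]))]
rusty_nut_center scene [(array([ 0.627, -0.1  ,  0.024]), 0.68, array([257., 178.])), (array([0.56 , 0.223, 0.014]), 0.63, array([153., 228.]))]
rusty_nut_center top [(array([0.561, 0.225, 0.015]), 0.54, array([180., 163.]))]
brass_nut_center scene [(array([0.415, 0.21 , 0.012]), 0.45, array([177., 264.]))]
brass_nut_center top [(array([0.414, 0.21 , 0.007]), 0.53, array([185., 212.]))]
tips_center scene []
tips_center top [(array([ 0.356, -0.319,  0.01 ]), 0.62, array([365., 231.]))]
```

```bash
python3 - <<'E'
import cv2
a=cv2.imread('pics/top0.png'); b=cv2.imread('pics/scene0.png')
A=cv2.resize(a[120:270,120:320],(800,600),interpolation=cv2.INTER_CUBIC); cv2.imwrite('pics/top0c.png',A)
E
```

```text
(no output)
```

View pics/top0c.png

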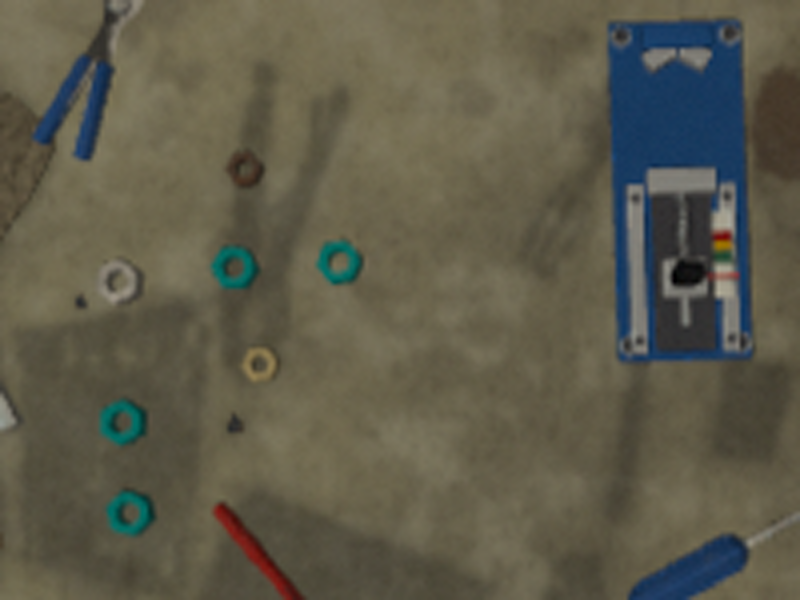

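View pics/scene0.png

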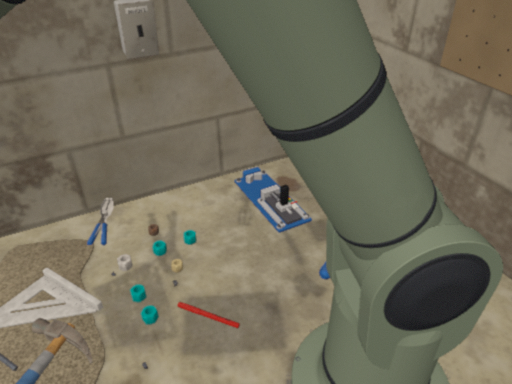

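The top crop shows the silver nut at crop (120,282), i.e. image (150,190). The turquoise nuts are decoys, and a small dark bit lies about 30 mm beside the silver nut at crop (80,300). The open clamp is at crop (680,190), with its vee pointing away from the robot. Next I fit the clamp pose and the nut's orientation.

```bash
python3 - <<'E'
from h import *
f=bot.grab_frame('top'); g=bot.grab_frame('scene')
# clamp from trace region + corners
m=bot.trace('clamp',f)[0]['region'].astype(np.uint8)
img=f['img'].astype(int)
blue=((img[:,:,2]>img[:,:,0]+40)).astype(np.uint8)
roi=np.zeros_like(blue); roi[115:225,262:318]=1
hull=cv2.convexHull(cv2.findNonZero(blue*roi))[:,0].astype(float)
w=np.array([back(f,p,0.01)[:2] for p in hull]).astype(np.float32)
print('minrect',cv2.minAreaRect(w))
for c in [(610,22),(741,20),(752,357),(619,360)]: print(np.round(back(f,(120+c[0]/4-.4,120+c[1]/4-.4),0.01)[:2],4))
pts=[back(f,(120+c[0]/4,120+c[1]/4),0.01)[:2] for c in [(610,22),(741,20),(752,357),(619,360)]]
for n,F in(('top',f),('scene',g)):
  L=[]
  for r in bot.trace('steel_nut_center',F):
    ys,xs=np.nonzero(r['region']); L.append((round(xs.mean(),1),round(ys.mean(),1),len(xs),round(r['conf'],2)))
  print(n,L)
  for r in bot.spot_point('steel_nut_center',F): print(np.round(r['xyz'],4),round(r['conf'],2))
u,v=150,190; A=cv2.resize(f['img'][v-14:v+14,u-14:u+14],(560,560),interpolation=cv2.INTER_CUBIC)
u,v=124,262; B=cv2.resize(g['img'][v-14:v+14,u-14:u+14],(560,560),interpolation=cv2.INTER_CUBIC)
cv2.imwrite('pics/nuts.png',cv2.resize(np.hstack([A,B]),(800,400))[:,:,::-1])
E
```

```text
minrect ((0.5464691519737244, -0.098905049264431), (0.2516648769378662, 0.09743540734052658), 1.2259490489959717)
[ 0.6731 -0.0485]
[ 0.6741 -0.1466]
[ 0.4216 -0.1512]
[ 0.4199 -0.053 ]
top [(np.float64(204.8), np.float64(185.0), 91, 0.67), (np.float64(152.5), np.float64(247.5), 92, 0.66), (np.float64(150.6), np.float64(224.9), 101, 0.47), (np.float64(149.1), np.float64(189.6), 82, 0.46), (np.float64(178.2), np.float64(186.1), 99, 0.43)]
[0.4824 0.3143 0.0154] 0.65
[0.4894 0.153  0.0116] 0.61
[0.4877 0.2292 0.0122] 0.56
[0.3746 0.3134 0.0157] 0.55
[0.3097 0.3063 0.0103] 0.51
scene [(np.float64(149.3), np.float64(314.7), 268, 0.83), (np.float64(159.2), np.float64(247.9), 200, 0.61), (np.float64(137.7), np.float64(292.6), 284, 0.61), (np.float64(189.5), np.float64(237.1), 128, 0.58), (np.float64(124.6), np.float64(262.0), 213, 0.45)]
[0.3732 0.3109 0.0166] 0.73
[0.3074 0.3087 0.0132] 0.73
[0.4803 0.3173 0.0079] 0.63
[0.4893 0.1555 0.0118] 0.55
[0.4911 0.2295 0.01  ] 0.46
```

View pics/nuts.png

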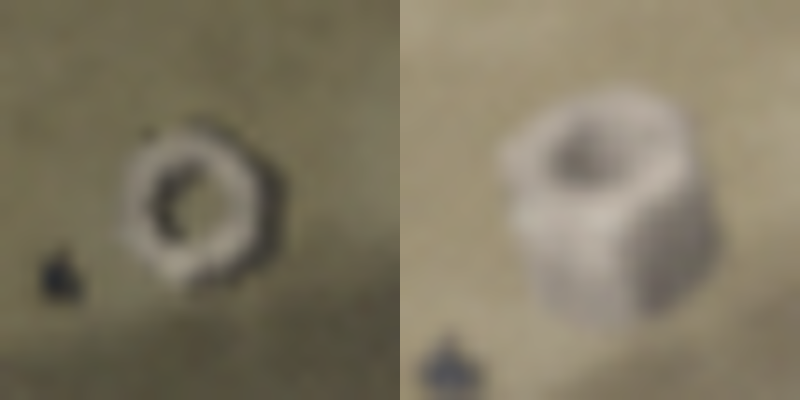

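```bash
python3 - <<'E'
from h import *
from scipy.optimize import minimize
fs={n:bot.grab_frame(n) for n in('top','scene')}
c0={'top':(150,190),'scene':(124.5,262)}
S=12; T={}
for n,f in fs.items():
  u,v=map(int,c0[n]); p=f['img'][v-14:v+14,u-14:u+14].astype(np.float32)
  ch=p[:,:,0]-p[:,:,2]   # warm ground minus gray nut
  bg=np.median(np.r_[ch[:4].ravel(),ch[-4:].ravel()]); 
  rel=1-ch/ (p.mean(2)+1) / np.median(np.r_[(ch/(p.mean(2)+1))[:4].ravel(),(ch/(p.mean(2)+1))[-4:].ravel()])
  bright=p.mean(2)>75 if n=='top' else p.mean(2)>60
  w=np.clip(rel*1.4,0,1)*bright; T[n]=(cv2.resize(w,None,fx=S,fy=S,interpolation=cv2.INTER_CUBIC),u-14,v-14)
def model(n,x,y,yaw):
  f=fs[n]; _,u0,v0=T[n]
  P=[proj(f,(x+.0173*np.cos(yaw+a),y+.0173*np.sin(yaw+a),z)) for a in np.arange(6)*np.pi/3 for z in(0,.024)]
  P=(np.array(P)-[u0,v0]+.5)*S
  m=np.zeros((28*S,28*S),np.float32); cv2.fillConvexPoly(m,cv2.convexHull(P.astype(np.int32)),1)
  if n=='top':
    h=np.array([proj(f,(x+.0085*np.cos(a),y+.0085*np.sin(a),.024)) for a in np.arange(0,6.3,.3)]); cv2.fillConvexPoly(m,((h-[u0,v0]+.5)*S).astype(np.int32),0)
  return cv2.GaussianBlur(m,(0,0),S*.6)
for sel in(['scene'],['top']):
  out=[]
  for yd in range(0,60,5):
    best=min(((sum(((model(n,x,y,np.radians(yd))-T[n][0])**2).mean() for n in sel),x,y) for x in np.arange(.472,.491,.002) for y in np.arange(.306,.325,.002)))
    out.append((yd,)+tuple(np.round(best,4)))
  print(sel,[tuple(map(float,o)) for o in out])
for q in [(500,155),(622,207),(690,105)]:
  f=fs['scene']; print(np.round(back(f,(110+(q[0]-400)*.07-.5,248+q[1]*.07-.5),.024),4))
print(np.round(back(fs['top'],(136+60*.07-.5,176+285*.07-.5),0),4),'bit')
E
```

```text
['scene'] [(0.0, 0.0434, 0.476, 0.316), (5.0, 0.0465, 0.476, 0.316), (10.0, 0.0492, 0.478, 0.316), (15.0, 0.0515, 0.478, 0.316), (20.0, 0.0534, 0.478, 0.316), (25.0, 0.0542, 0.478, 0.316), (30.0, 0.0536, 0.478, 0.316), (35.0, 0.052, 0.478, 0.316), (40.0, 0.0501, 0.478, 0.316), (45.0, 0.0471, 0.478, 0.316), (50.0, 0.044, 0.478, 0.316), (55.0, 0.0416, 0.478, 0.316)]
['top'] [(0.0, 0.025, 0.48, 0.318), (5.0, 0.025, 0.48, 0.318), (10.0, 0.0251, 0.48, 0.318), (15.0, 0.0253, 0.48, 0.318), (20.0, 0.0252, 0.48, 0.318), (25.0, 0.0255, 0.48, 0.318), (30.0, 0.025, 0.48, 0.318), (35.0, 0.0253, 0.48, 0.318), (40.0, 0.0248, 0.48, 0.318), (45.0, 0.025, 0.48, 0.318), (50.0, 0.025, 0.48, 0.318), (55.0, 0.0247, 0.48, 0.318)]
[0.484  0.3301 0.024 ]
[0.4637 0.3154 0.024 ]
[0.4815 0.3003 0.024 ]
[0.465  0.3473 0.    ] bit
```

```bash
cat >> h.py <<'E'
def delta(x,y,z,az):
    "remaining shift (tool axes, mm) and turn (rad); az: closing line azimuth, deg"
    s=bot.observe(); p=np.array(s['position']); R=Ro.from_euler('xyz',s['tool_rot'])
    best=None
    for k in(0,180):
        a=np.radians(az+k); Rt=Ro.from_matrix(np.array([[-np.sin(a),np.cos(a),0],[np.cos(a),np.sin(a),0],[0,0,-1]]))
        Rt=Ro.from_matrix(np.column_stack([[np.sin(a),-np.cos(a),0],[np.cos(a),np.sin(a),0],[0,0,0]]))if 0 else Ro.from_matrix(np.column_stack([np.cross([np.cos(a),np.sin(a),0],[0,0,-1]),[np.cos(a),np.sin(a),0],[0,0,-1]]))
        w=(R.inv()*Rt).as_rotvec()
        if best is None or np.linalg.norm(w)<np.linalg.norm(best[0]): best=(w,Rt)
    d=np.array([x,y,z])-p
    print('t',round(float(s['clock']),2),'pos',np.round(p,4),'F',np.round(s['force'],1),'grip',round(float(s['grip_width']),4),round(float(s['finger_force']),1),'q7',round(s['qpos'][6],2))
    print('shift now',np.round(R.inv().apply(d)*1e3,1),'turn',np.round(best[0],3),'shift if turned first',np.round(best[1].inv().apply(d)*1e3,1))
E
python3 - <<'E'
t=open('h.py').read().split('\n')
t=[l for l in t if 'Rt=Ro.from_matrix(np.array([[' not in l]
t=[l.replace("Rt=Ro.from_matrix(np.column_stack([[np.sin(a),-np.cos(a),0],[np.cos(a),np.sin(a),0],[0,0,0]]))if 0 else Ro","Rt=Ro") for l in t]
t=[l.replace("a=np.radians(az+k); ","a=np.radians(az+k)") for l in t]
open('h.py','w').write('\n'.join(t))
E
sed -i 's/a=np.radians(az+k) *Rt/a=np.radians(az+k); Rt/; s/^ *a=np.radians(az+k);* *\(Rt=.*\)\?$/        a=np.radians(az+k); \1/' h.py; tail -16 h.py
python3 -m jog '[[[0,0,0,0,0,0.15,1],[0,0,0,0,0,0.15,1],[0,0,0,0,0,0.15,1],[0,0,0,0,0,0.15,1],[0,0,0,0,0,0.15,1]]]'
python3 -c "from h import *; delta(.479,.316,.12,27)"
```

```text
def proj(f,X):
    c=f['R']@np.array(X)+f['t']; p=f['intrinsics']@c; return p[:2]/p[2]
def back(f,uv,z):
    d=f['R'].T@np.linalg.solve(f['intrinsics'],[uv[0],uv[1],1]); o=-f['R'].T@f['t']
    return o+d*(z-o[2])/d[2]
def delta(x,y,z,az):
    "remaining shift (tool axes, mm) and turn (rad); az: closing line azimuth, deg"
    s=bot.observe(); p=np.array(s['position']); R=Ro.from_euler('xyz',s['tool_rot'])
    best=None
    for k in(0,180):
        Rt=Ro.from_matrix(np.column_stack([np.cross([np.cos(a),np.sin(a),0],[0,0,-1]),[np.cos(a),np.sin(a),0],[0,0,-1]]))
        w=(R.inv()*Rt).as_rotvec()
        if best is None or np.linalg.norm(w)<np.linalg.norm(best[0]): best=(w,Rt)
    d=np.array([x,y,z])-p
    print('t',round(float(s['clock']),2),'pos',np.round(p,4),'F',np.round(s['force'],1),'grip',round(float(s['grip_width']),4),round(float(s['finger_force']),1),'q7',round(s['qpos'][6],2))
    print('shift now',np.round(R.inv().apply(d)*1e3,1),'turn',np.round(best[0],3),'shift if turned first',np.round(best[1].inv().apply(d)*1e3,1))
clock: 1.85
position: [0.2036, 0.5909, 0.3039]
tool_rot: [3.142, -0.0, 2.054]
force: [0.8, 0.2, 0.1]
grip_width: 0.0856
finger_force: 0.0Traceback (most recent call last):
  File "<string>", line 1, in <module>
    from h import *; delta(.479,.316,.12,27)
                     ~~~~~^^^^^^^^^^^^^^^^^^
  File "h.py", line 15, in delta
    Rt=Ro.from_matrix(np.column_stack([np.cross([np.cos(a),np.sin(a),0],[0,0,-1]),[np.cos(a),np.sin(a),0],[0,0,-1]]))
                                                        ^
NameError: name 'a' is not defined. Did you mean: 'az'?
```

```bash
sed -i 's/^        Rt=/        a=np.radians(az+k); Rt=/' h.py
python3 -m jog '[[[-41,12,20,0,0,0,1],[-41,12,20,0,0,0,1],[-41,12,20,0,0,0,1],[-41,12,20,0,0,0,1],[-41,12,20,0,0,0,1]]]' >/dev/null
python3 -m jog '[[[-41,12,20,0,0,0,1],[-41,12,20,0,0,0,1],[-41,12,20,0,0,0,1],[0,0,0,0,0,0,1],[0,0,0,0,0,0,1]]]' >/dev/null
python3 -c "from h import *; delta(.479,.316,.076,27)"
```

```text
t 2.85 pos [0.4429 0.3455 0.1435] F [-1.   1.4  0.5] grip 0.0852 0.0 q7 -0.18
shift now [-43.   18.1  67.5] turn [-0.001  0.     0.015] shift if turned first [-42.7  18.7  67.5]
```

```bash

python3 -m jog '[[[-21,9,0,0,0,0.015,1],[-22,9,0,0,0,0,1],[0,0,20,0,0,0,1],[0,0,0,0,0,0,1],[0,0,0,0,0,0,1]]]' >/dev/null
python3 - <<'E'
from h import *
delta(.479,.316,.076,27)
F={n:bot.grab_frame(n) for n in('top','scene')}
u,v=150,190
A=cv2.resize(F['top']['img'][v-28:v+28,u-28:u+28],(400,400),interpolation=cv2.INTER_CUBIC)
u,v=125,255
B=cv2.resize(F['scene']['img'][v-28:v+28,u-28:u+28],(400,400),interpolation=cv2.INTER_CUBIC)
cv2.imwrite('pics/pre.png',np.hstack([A,B])[:,:,::-1])
E
```

```text
t 3.35 pos [0.4774 0.3178 0.1243] F [ 1.   0.1 -0.1] grip 0.0855 0.0 q7 -0.11
shift now [-2.4  0.6 48.3] turn [-0.    -0.     0.004] shift if turned first [-2.3  0.6 48.3]
```

View pics/pre.png

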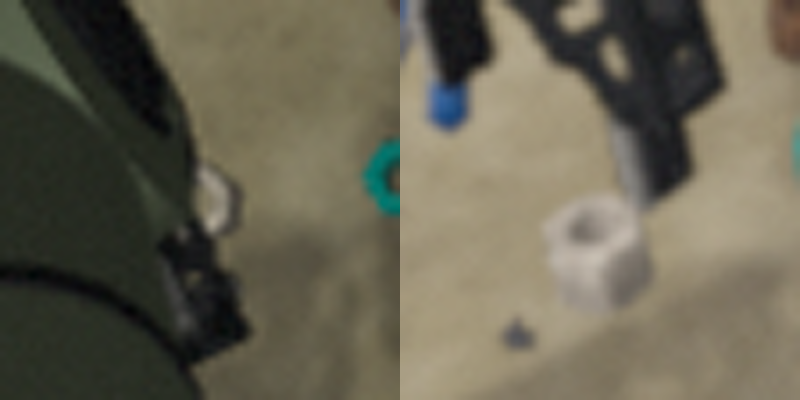

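The fingers straddle the nut, which shows in the scene half at about (600,250), and the small dark bit stays outside. Next: descend and grip.

```bash

python3 -m jog '[[[-2,0,16,0,0,0,1],[0,0,16,0,0,0,1],[0,0,16,0,0,0,1],[0,0,0,0,0,0,1],[0,0,0,0,0,0,1]]]' 40 >/dev/null
python3 -c "from h import *; delta(.479,.316,.076,27)"
python3 -m jog '[[[0,0,0,0,0,0,0.2],[0,0,0,0,0,0,0.1],[0,0,0,0,0,0,0],[0,0,0,0,0,0,0],[0,0,0,0,0,0,0]]]' 40 
python3 -m jog '[[[0,0,0,0,0,0,0],[0,0,0,0,0,0,0],[0,0,0,0,0,0,0],[0,0,0,0,0,0,0],[0,0,0,0,0,0,0]]]'
python3 -c "from h import *; delta(.479,.316,.076,27)"
```

```text
t 3.95 pos [0.479  0.3148 0.0756] F [-0.2 -0.1 -0. ] grip 0.0856 0.0 q7 -0.1
shift now [ 1.   0.5 -0.4] turn [-0.001  0.     0.003] shift if turned first [ 1.   0.5 -0.4]
clock: 4.45
position: [0.4793, 0.3149, 0.0764]
tool_rot: [3.141, -0.0, 2.045]
force: [-1.0, -0.5, 7.6]
grip_width: 0.0293
finger_force: 39.3
clock: 4.95
position: [0.4793, 0.315, 0.0764]
tool_rot: [3.141, -0.0, 2.045]
force: [-1.7, -0.9, 7.7]
grip_width: 0.0294
finger_force: 39.3
t 4.95 pos [0.4793 0.315  0.0764] F [-1.7 -0.9  7.7] grip 0.0294 39.3 q7 -0.1
shift now [1.  0.2 0.4] turn [ 0.001 -0.     0.003] shift if turned first [1.  0.2 0.4]
```

```bash

python3 -m jog '[[[0,0,-40,0,0,0,0],[0,0,-40,0,0,0,0],[0,0,-40,0,0,-0.14,0],[0,0,0,0,0,-0.14,0],[0,0,0,0,0,-0.14,0]]]' >/dev/null
python3 -m jog '[[[0,0,0,0,0,-0.14,0],[0,0,0,0,0,-0.14,0],[0,0,0,0,0,-0.14,0],[0,0,0,0,0,-0.14,0],[0,0,0,0,0,-0.14,0]]]' >/dev/null
python3 -c "from h import *; delta(.597,-.098,.19,91.2)"
```

```text
t 5.95 pos [0.4792 0.3147 0.196 ] F [-0.3  0.4 -0.5] grip 0.029 40.6 q7 0.79
shift now [-105.9 -416.     6. ] turn [-0.     0.     0.008] shift if turned first [-109.1 -415.1    6. ]
```

```bash

python3 -m jog '[[[-11,-41,0,0,0,0,0],[-11,-41,0,0,0,0,0],[-11,-41,0,0,0,0,0],[-11,-41,0,0,0,0,0],[-11,-41,0,0,0,0,0]]]' >/dev/null
python3 -m jog '[[[-11,-41,0,0,0,0,0],[-11,-41,0,0,0,0,0],[-11,-41,0,0,0,0,0],[-11,-41,0,0,0,0,0],[-11,-41,0,0,0,0,0]]]' >/dev/null
python3 -m jog '[[[0,0,0,0,0,0,0],[0,0,0,0,0,0,0]]]' >/dev/null
python3 -c "from h import *; delta(.597,-.098,.12,91.2)"
```

```text
t 7.15 pos [ 0.5985 -0.0936  0.1957] F [ 0.4  1.3 -0.8] grip 0.0292 40.6 q7 1.53
shift now [ 1.6 -4.4 75.7] turn [-0. -0.  0.] shift if turned first [ 1.6 -4.4 75.7]
```

```bash

python3 -m jog '[[[1,-4,25,0,0,0,0],[0,0,25,0,0,0,0],[0,0,25,0,0,0,0],[0,0,0,0,0,0,0],[0,0,0,0,0,0,0]]]' >/dev/null
python3 - <<'E'
from h import *
delta(.597,-.098,.0875,91.2)
F={n:bot.grab_frame(n) for n in('top','scene')}
for n,f in F.items():
  for q in('steel_nut_center','seat','jaw_face','grip','clamp'): print(n,q,[(np.round(r['xyz'],3),round(r['conf'],2)) for r in bot.spot_point(q,f) if r['xyz'][1]<0])
A=cv2.resize(F['top']['img'][110:220,250:350],(400,440),interpolation=cv2.INTER_CUBIC)
B=cv2.resize(F['scene']['img'][130:240,210:310],(400,440),interpolation=cv2.INTER_CUBIC)
cv2.imwrite('pics/place.png',np.hstack([A,B])[:,:,::-1])
E
```

```text
t 7.65 pos [ 0.5978 -0.0955  0.1214] F [ 0.3 -0.6 -0.7] grip 0.0294 40.6 q7 1.51
shift now [ 0.9 -2.5 33.9] turn [ 0.    -0.     0.003] shift if turned first [ 0.9 -2.5 33.9]
top steel_nut_center []
top seat []
top jaw_face [(array([ 0.556, -0.098,  0.026]), 0.38)]
top grip []
top clamp [(array([ 0.557, -0.099,  0.006]), 0.58)]
scene steel_nut_center [(array([ 0.598, -0.092,  0.054]), 0.62)]
scene seat [(array([ 0.626, -0.101,  0.019]), 0.97)]
scene jaw_face [(array([ 0.558, -0.106,  0.026]), 0.78)]
scene grip [(array([ 0.479, -0.098,  0.07 ]), 0.55)]
scene clamp [(array([ 0.557, -0.101, -0.005]), 0.91)]
```

View pics/place.png

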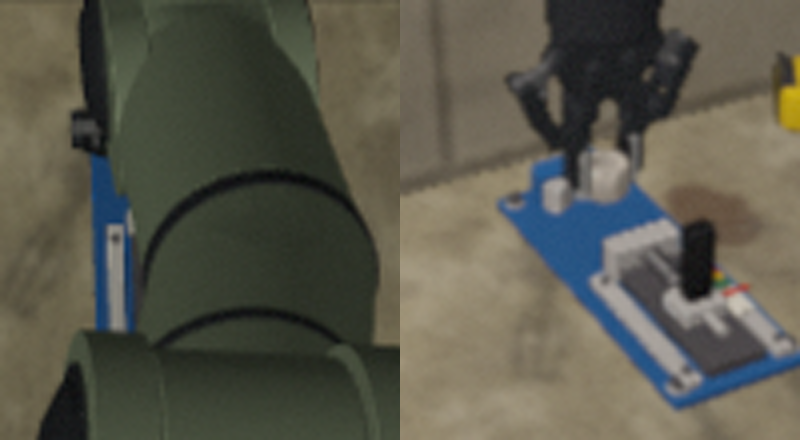

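The scene half shows the nut held above the bed, between the jaw (crop 640,250) and the vee (crop 560,190). Next: lower and release.

```bash

python3 -m jog '[[[0,-3,12,0,0,0,0],[0,0,12,0,0,0,0],[0,0,9,0,0,0,0],[0,0,0,0,0,0,0],[0,0,0,0,0,0,0]]]' >/dev/null
python3 -c "from h import *; delta(.597,-.0985,.087,91.2)"
```

```text
t 8.75 pos [ 0.5975 -0.0994  0.0869] F [-0.2  0.3 -1.2] grip 0.0291 39.6 q7 1.51
shift now [ 0.5  0.9 -0.1] turn [ 0.    -0.001  0.002] shift if turned first [ 0.5  0.9 -0.1]
```

```bash

python3 -m jog '[[[0,0,0.5,0,0,0,0],[0,0,0,0,0,0,0.4],[0,0,0,0,0,0,0.6],[0,0,0,0,0,0,0.8],[0,0,0,0,0,0,0.8]]]'
python3 -m jog '[[[0,0,-20,0,0,0,0.8],[0,0,-30,0,0,0,0.8],[0,0,-40,0,0,0,0.8],[0,0,-20,0,0,0,0.8],[0,0,0,0,0,0,0.8]]]' >/dev/null
python3 - <<'E'
from h import *
# handle grip point: clamp x=-80
delta(.479,-.1003,.19,91.2)
f=bot.grab_frame('scene')
for q in('steel_nut_center','seat','jaw_face','grip'): print(q,[(np.round(r['xyz'],3),round(r['conf'],2)) for r in bot.spot_point(q,f) if r['xyz'][1]<0])
cv2.imwrite('pics/rel.png',cv2.resize(f['img'][130:240,210:310],(500,550),interpolation=cv2.INTER_CUBIC)[:,:,::-1])
E
```

```text
clock: 9.25
position: [0.5979, -0.0995, 0.0875]
tool_rot: [-3.142, 0.0, -3.118]
force: [-0.5, 0.6, 0.1]
grip_width: 0.0684
finger_force: 0.0
t 9.75 pos [ 0.599  -0.0997  0.2006] F [ 0.2 -0.1 -1.1] grip 0.0686 0.0 q7 1.54
shift now [120.1   2.2  10. ] turn [-0.001  0.005  0.002] shift if turned first [120.    1.9  10.6]
steel_nut_center [(array([ 0.596, -0.097,  0.019]), 0.55)]
seat [(array([ 0.627, -0.101,  0.019]), 0.73)]
jaw_face [(array([ 0.558, -0.107,  0.026]), 0.75)]
grip [(array([ 0.477, -0.098,  0.068]), 0.58)]
```

View pics/rel.png

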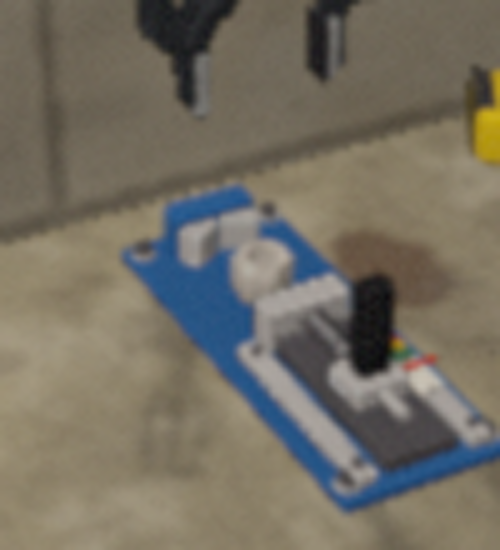

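The nut lies flat on the bed at crop (262,268) with the jaw open. Next: go over to the handle and pinch it.

```bash

python3 -m jog '[[[30,1,2,0,0,0,0.8],[30,1,2,0,0,0,0.8],[30,0,2,0,0,0,0.8],[30,0,2,0,0,0,0.8],[0,0,0,0,0,0,0.8]]]' >/dev/null
python3 -m jog '[[[0,0,0,0,0,0,0.8],[0,0,0,0,0,0,0.8]]]' >/dev/null
python3 -c "from h import *; delta(.479,-.1003,.126,91.2)"
```

```text
t 10.7 pos [ 0.4785 -0.1001  0.1892] F [-0.   0.4  0. ] grip 0.0683 0.0 q7 1.54
shift now [-0.5 -0.2 63.2] turn [0.    0.    0.002] shift if turned first [-0.5 -0.2 63.2]
```

```bash

python3 -m jog '[[[-0.5,0,21,0,0,0,0.8],[0,0,21,0,0,0,0.8],[0,0,21,0,0,0,0.8],[0,0,0,0,0,0,0.8],[0,0,0,0,0,0,0.8]]]' 
python3 -m jog '[[[0,0,0,0,0,0,0.5],[0,0,0,0,0,0,0.3],[0,0,0,0,0,0,0.1],[0,0,0,0,0,0,0],[0,0,0,0,0,0,0]]]' 60
python3 -m jog '[[[0,0,0,0,0,0,0],[0,0,0,0,0,0,0],[0,0,0,0,0,0,0]]]'
```

```text
clock: 11.2
position: [0.4787, -0.1001, 0.1264]
tool_rot: [3.141, -0.001, -3.118]
force: [0.0, 0.1, 0.5]
grip_width: 0.0681
finger_force: 0.0
clock: 11.7
position: [0.4787, -0.1002, 0.1271]
tool_rot: [-3.141, 0.001, -3.118]
force: [-1.1, 0.6, 7.4]
grip_width: 0.0208
finger_force: 59.6
clock: 12.0
position: [0.4788, -0.1002, 0.1271]
tool_rot: [-3.141, 0.001, -3.118]
force: [-0.5, 1.1, 7.4]
grip_width: 0.0213
finger_force: 59.6
```

```bash

for i in 1; do python3 -m jog '[[[-4,0,0,0,0,0,0],[-4,0,0,0,0,0,0],[-4,0,0,0,0,0,0],[-4,0,0,0,0,0,0],[-4,0,0,0,0,0,0]]]'; done
python3 -m jog '[[[-4,0,0,0,0,0,0],[-4,0,0,0,0,0,0],[-4,0,0,0,0,0,0],[-4,0,0,0,0,0,0],[-4,0,0,0,0,0,0]]]'
python3 -m jog '[[[-3,0,0,0,0,0,0],[-3,0,0,0,0,0,0],[0,0,0,0,0,0,0],[0,0,0,0,0,0,0]]]'
python3 - <<'E'
from h import *
delta(.479+.065,-.099,.127,91.2)
f=bot.grab_frame('scene')
for q in('steel_nut_center','jaw_face','grip'): print(q,[(np.round(r['xyz'],3),round(r['conf'],2)) for r in bot.spot_point(q,f) if r['xyz'][1]<0])
cv2.imwrite('pics/push1.png',cv2.resize(f['img'][130:240,210:310],(500,550),interpolation=cv2.INTER_CUBIC)[:,:,::-1])
E
```

```text
clock: 12.5
position: [0.4988, -0.0998, 0.1271]
tool_rot: [-3.141, 0.001, -3.118]
force: [-1.3, 1.6, 8.7]
grip_width: 0.0211
finger_force: 59.5
clock: 13.0
position: [0.5187, -0.0993, 0.1271]
tool_rot: [-3.141, 0.001, -3.119]
force: [-2.2, 0.8, 8.3]
grip_width: 0.021
finger_force: 59.5
clock: 13.4
position: [0.5247, -0.0992, 0.1271]
tool_rot: [-3.141, 0.001, -3.119]
force: [-0.1, 1.2, 7.6]
grip_width: 0.0213
finger_force: 59.4
t 13.4 pos [ 0.5247 -0.0992  0.1271] F [-0.1  1.2  7.6] grip 0.0213 59.4 q7 1.51
shift now [-19.3  -0.2   0.1] turn [-0.     0.001  0.002] shift if turned first [-19.3  -0.2   0.1]
steel_nut_center [(array([ 0.62 , -0.097,  0.021]), 0.42)]
jaw_face [(array([ 0.603, -0.102,  0.024]), 0.97)]
grip [(array([ 0.523, -0.099,  0.066]), 0.78)]
```

View pics/push1.png

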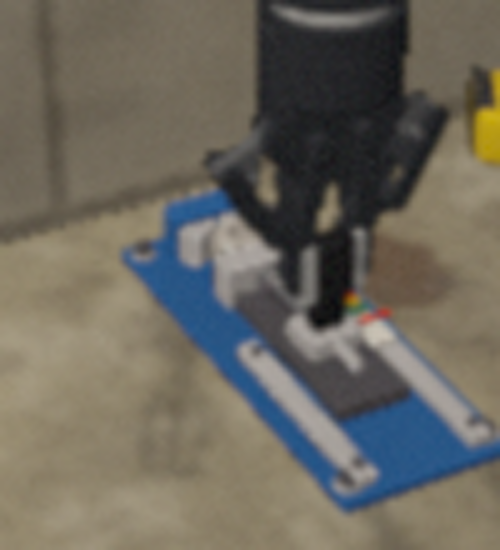

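The jaw has pushed the nut up to the vee mouth (crop 235,240), and the pointer is still at rest. I go on in small steps and watch the force.

```bash

python3 -m jog '[[[-2,0,0,0,0,0,0],[-2,0,0,0,0,0,0],[0,0,0,0,0,0,0]]]' | sed -n '2p;4p'
python3 -m jog '[[[-2,0,0,0,0,0,0],[-2,0,0,0,0,0,0],[0,0,0,0,0,0,0]]]'| sed -n '2p;4p'
python3 -m jog '[[[-2,0,0,0,0,0,0],[-1,0,0,0,0,0,0],[0,0,0,0,0,0,0]]]'| sed -n '2p;4p'
python3 -m jog '[[[-2,0,0,0,0,0,0],[-1,0,0,0,0,0,0],[0,0,0,0,0,0,0]]]'| sed -n '2p;4p'
```

```text
position: [0.5286, -0.0991, 0.1271]
force: [-2.2, -0.0, 9.8]
position: [0.5324, -0.099, 0.1271]
force: [-4.1, 1.7, 11.2]
position: [0.5352, -0.099, 0.1271]
force: [-5.1, 0.9, 11.7]
position: [0.5381, -0.0989, 0.1271]
force: [-6.6, 0.9, 13.6]
```

```bash

python3 -m jog '[[[-2,0,0,0,0,0,0],[-2,0,0,0,0,0,0],[-1,0,0,0,0,0,0],[0,0,0,0,0,0,0],[0,0,0,0,0,0,0]]]' | sed -n '2p;4p'
python3 - <<'E'
from h import *
F=[bot.observe()['force']]
for _ in range(6): f=bot.grab_frame('scene'); F.append(bot.observe()['force'])
print(np.round(np.mean(F,0),2))
for q in('steel_nut_center','seat','jaw_face','grip'): print(q,[(np.round(r['xyz'],4),round(r['conf'],2)) for r in bot.spot_point(q,f) if r['xyz'][1]<0])
cv2.imwrite('pics/push2.png',cv2.resize(f['img'][160:215,240:300],(600,550),interpolation=cv2.INTER_CUBIC)[:,:,::-1])
E
```

```text
position: [0.5427, -0.0988, 0.1271]
force: [-8.2, 1.2, 14.5]
[-8.2   0.89 14.38]
steel_nut_center [(array([ 0.6238, -0.098 ,  0.0207]), 0.44)]
seat [(array([ 0.5398, -0.098 ,  0.0682]), 0.7), (array([ 0.6257, -0.1015,  0.02  ]), 0.65)]
jaw_face [(array([ 0.6048, -0.1001,  0.0244]), 0.77)]
grip [(array([ 0.5417, -0.0962,  0.069 ]), 0.65)]
```

View pics/push2.png

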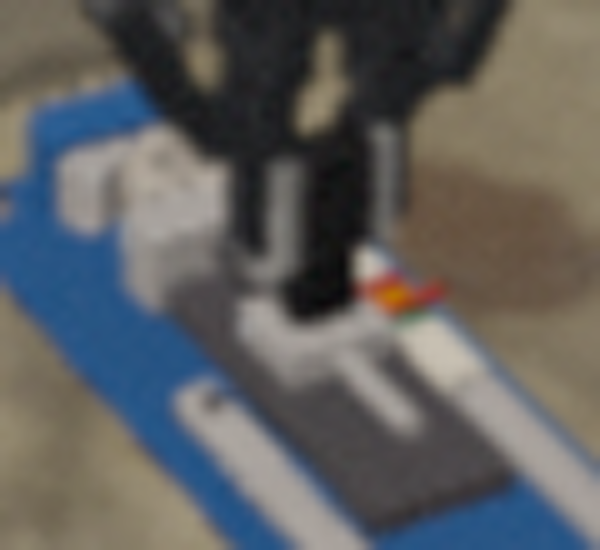

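The pointer (crop 430,293) looks near the yellow, but it is raised above the strip and so has parallax. I check by tracking how far the jaw sled moved between the two pictures.

```bash
python3 - <<'E'
from h import *
f=bot.grab_frame('scene'); top=bot.grab_frame('top'); save(top,'top_end.png')
a=cv2.resize(cv2.imread('pics/push1.png'),(100,110),interpolation=cv2.INTER_AREA).astype(np.float32)   # origin (210,130)
b=np.ascontiguousarray(f['img'][130:240,210:310,::-1]).astype(np.float32)
z=.02
d=(proj(f,(.55+.05*np.cos(.02),-.12+.05*np.sin(.02),z))-proj(f,(.55,-.12,z)))/50; print('px/mm',d)
# 1-D search of shift along the clamp for patches on the sled (image coordinates in push1)
for name,(x0,x1,y0,y1) in {'white':(283,291,194,201),'jaw':(253,266,180,192),'sledend':(272,293,200,213),'band':(277,290,187,199)}.items():
  p=a[y0-130:y1-130,x0-210:x1-210]; best=[]
  for s in np.arange(-2,20,.25):
    M=np.float32([[1,0,x0-210+s*d[0]],[0,1,y0-130+s*d[1]]])
    q=cv2.warpAffine(b,M,(x1-x0,y1-y0),flags=cv2.INTER_CUBIC|cv2.WARP_INVERSE_MAP)
    best.append((float(((p-q)**2).mean()),float(s)))
  print(name,sorted(best)[:4])
# static check: vee/plate corner
hsv=lambda im:cv2.cvtColor(im.astype(np.uint8),cv2.COLOR_BGR2HSV)
for n,im in(('p1',a),('p2',b)):
  h=hsv(im); 
  for c,lo,hi in(('red',0,8),('yel',18,34),('grn',45,85)):
    m=(h[...,0]>=lo)&(h[...,0]<=hi)&(h[...,1]>(150 if c!='grn' else 70)); m[:45]=0;m[80:]=0;m[:,:60]=0;m[:,90:]=0
    ys,xs=np.nonzero(m); print(n,c,len(xs),np.round([xs.mean()+210,ys.mean()+130],1) if len(xs) else '')
for s in (0,10,20,26,34): pass
print(bot.observe()['clock'])
E
```

```text
px/mm [-0.17929655 -0.18355609]
white [(91.2014389038086, 3.5), (91.20919036865234, 3.75), (91.45372009277344, 3.0), (91.51543426513672, 4.25)]
jaw [(393.5308532714844, 6.75), (393.64483642578125, 7.0), (395.34027099609375, 6.5), (395.5089416503906, 7.25)]
sledend [(83.11967468261719, 3.75), (83.32350158691406, 3.5), (83.35069274902344, 4.25), (83.7569351196289, 4.0)]
band [(854.9871826171875, 18.75), (856.1219482421875, 19.25), (856.6399536132812, 19.0), (856.8795166015625, 19.5)]
p1 red 3 [284.  190.7]
p1 yel 3 [279. 190.]
p1 grn 0 
p2 red 3 [280.3 188.7]
p2 yel 1 [279. 189.]
p2 grn 0 
15.9
```

```bash

python3 -m jog '[[[-1,0,0,0,0,0,0],[0,0,0,0,0,0,0],[0,0,0,0,0,0,0],[0,0,0,0,0,0,0],[0,0,0,0,0,0,0]]]' | sed -n '2p;4p'
python3 -m jog '[[[0,0,0,0,0,0,0],[0,0,0,0,0,0,0],[0,0,0,0,0,0,0],[0,0,0,0,0,0,0],[0,0,0,0,0,0,0]]]' | sed -n '1,2p;4,6p'
python3 -c "
from h import *
print(bot.job_done())"
```

```text
position: [0.5437, -0.0988, 0.1271]
force: [-8.9, 1.0, 14.4]
clock: 16.9
position: [0.5437, -0.0988, 0.1271]
force: [-8.4, 1.6, 14.2]
grip_width: 0.021
finger_force: 60.1
the job is handed in; nothing more can be done
None
```

I handed the job in with the big nut in the vee and the handle still held pressed; the gauge is about 15 mm by my estimate (green is 10 to 20 mm), and no verdict came back.

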